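# Return the wash products to their drip trays

### The job

The wash products have been left about the laundry's folding table. Stand each of the four back in its own drip tray, the one of its colour that fits its foot: upright, flat on the tray's floor inside the rim. Set them down gently, don't drop them; keep them upright as you go, and leave the measuring cup and the peg basket where they are.

Things in the scene. Friction and masses are not known exactly. Their poses are not given: they have to be found in the camera images.
- jug: blue rectangular detergent jug with a round white screw cap on top and a loop handle at its +x end. Origin: centre of the underside; z up along the jug, x along its long side. Foot 96 (x) x 58 (y) mm; stepped body top at 136 mm; loop handle (15 mm bar along x, below 134 mm high); cap on the origin's vertical axis, 40 mm diameter, from 150 to 190 mm high (a 43 mm collar to 155 mm). About 0.5 kg.
- softener: green round fabric-softener bottle with a white screw cap. Origin: centre of the underside; z up. Body 66 mm diameter to 105 mm high, sloping shoulder to 146 mm; cap on the axis, 36 mm diameter, from 150 to 186 mm high. About 0.42 kg.
- spray: red square-footed spray bottle with a white trigger head. Origin: centre of the underside; z up. Foot 60 x 60 mm, sides along x and y; body to 112 mm, shoulder to 146 mm, 33 mm wide collar from 141 to 158 mm; head 24 mm wide (y), 84 mm long (x, from -48 to +36 mm), from 162 to 194 mm high, with a short red nozzle at its -x end and a red trigger below it at x = -36 mm. About 0.36 kg.
- booster: yellow round tub of stain booster with a yellow ribbed screw lid. Origin: centre of the underside; z up. Body 57 mm diameter; lid 60 mm diameter (62 mm over its ribs), from 75 to 105 mm high. About 0.28 kg.
- tray_blue: blue rectangular drip tray, stuck to the table. Origin: centre of its underside; z up. Inside 116 (x) x 78 (y) mm; floor 3 mm, walls 3 mm thick and 15 mm high in all.
- tray_green: green round drip tray, stuck to the table. Origin: centre of its underside; z up. Inside diameter 86 mm; floor 3 mm, wall 3 mm thick and 15 mm high in all.
- tray_red: red square drip tray, stuck to the table. Origin: centre of its underside; z up. Inside 80 x 80 mm, sides along x and y; floor 3 mm, walls 3 mm thick and 15 mm high in all.
- tray_yellow: yellow round drip tray, stuck to the table. Origin: centre of its underside; z up. Inside diameter 77 mm; floor 3 mm, wall 3 mm thick and 15 mm high in all.
- measure: empty clear plastic measuring cup standing loose on the table. Origin: centre of the underside; z up. 80 mm diameter at the rim, 95 mm high, handle to 64 mm out on its +y side.
- peg_basket: grey open basket, 90 (x) x 75 (y) mm and 70 mm high, with clothes pegs lying in it up to 85 mm high; stands loose on the table. Origin: centre of the underside; z up.
There are look-alikes about, which are no part of the job. There is more than one size of the tray_green; the job needs the larger.

How it is judged:
By the outcome, as a careful person would: the job done as asked, in the order asked, and still so for the second after the job is handed in, with the robot touching nothing.
It also fails if it takes over 122 s, if anything falls off the work surface, if the arm or the gripper's body presses on something with over 40 N, if the wrist force passes 120 N, or if a joint passes its speed limit or range.

### The arm

A 6-joint arm with a two-finger parallel gripper is mounted at the origin on the work surface. World frame = base frame: x ahead of the robot, y to its left, z up, the work surface at z = 0. Lengths are in m, angles in rad, forces in N, time in s.
With the tool pointing down it reaches from about 0.3 to 0.875 m from the base axis. Payload 6.4 kg.
Tool frame: the origin (TCP) lies at the very end of the fingers, on their centre line; the grasp point (between the pads) lies 19 mm behind it; z points along the fingers, y is the line along which they close (so a half turn about z gives the same grasp; the last joint's range is limited). The gripper opens to 85 mm and grips with 20 to 120 N. Pads are 22 mm wide; open, the fingers measure 114 mm over their backs; the gripper's body (76 mm by 85 mm) begins 54 mm behind the grasp point. The pads swing forward as they close: fully open they stand 13 mm farther back than shut.
Start: joints at [-1.444, 0.181, 1.607, -0, 1.354, -0.206], TCP at [0.188, -0.543, 0.231] pointing down, gripper open.
Joint ranges: [-2.99, 2.99], [-0.89, 2.07], [0.3, 2.58], [-1.14, 4.28], [0, 2.63], [-3.12, 3.12]. Speed limits (rad/s): [2.57, 2.57, 3.01, 3.14, 3.14, 3.14].

### API

Orientations are given as a unit quaternion [w, x, y, z].
In Python, from bench import * gives the robot as it stands. The module is installed in compiled form; this text tells all that it offers.
- The arm moves only by the tool arm_command, never from a script. Its arguments are lists of equal length, an entry for each row: "dp": the shift along the tool's x, y, z in units of 0.25 m (1.0 is 0.25 m), a list of three; "turn": the turn, a rotation vector about the tool's x, y, z in units of 30 degrees (1.0 is 30 degrees), a list of three; "jaw": the opening, from 0 (shut) to 1 (fully open). A call has 1 to 5 rows; each row is the pose to reach, as a shift and turn from the pose commanded when the call began, along the tool's axes at that moment; what a row does not reach only later rows make up. A row lasts 1/8 s, in which the tool goes at most 62.5 mm and 10.7 degrees, less where a joint would pass 70% of its speed; a pose out of reach is approached as far as the arm can. A call with a number of a shift or a turn outside -1 to 1 is refused whole. A call with a gripper value outside its range is refused whole. The fingers move at their own pace and stop on an object; the grip force is fixed at half the most. Time passes only in rows, so rows that repeat a pose let the fingers close. It gives the time, the measured TCP pose, the force, the opening and the grip force at its end, in the units of the state.
- get_obs(): the state, without advancing time (a new reading comes with each control period).
- camera(name): name is "scene" or "top" or "wrist"; returns the picture (480x640x3 uint8, blue, green, red); there is no depth.
- get_calibration(name): a dict with "camera_matrix" (3x3 intrinsics, pixels), "R" (3x3) and "t" (3): a world point X has camera coordinates R X + t; the wrist camera has in their place "mount" (4x4, takes a point from camera to tool coordinates, whose origin is the TCP and whose axes are the flange's). Camera axes: x right, y down, z forward; pixel columns grow to the right and rows downward; lengths in m; the calibration is good to about 2 mm. A picture is of the moment at which its call begins: read the wrist's pose just before it. get_calibration takes no time and is no camera call.
- hand_in(): hands the job in; it is judged then, once.
The state is a dict: "time_s": time; "q": joint angles; "dq": joint speeds; "joint_efforts": joint torques, N m; "eef_pos": TCP position; "eef_rot": TCP orientation; "wrist_force": force on the tool from outside, world axes, zero at the start; "torque": the same for the moment, N m; "opening": opening from 0.0 (shut) to 1.0 (fully open); "grasp_force": force on a finger pad.
Only numpy, scipy, OpenCV 4.12 (cv2) and the standard library are available. Lean on these libraries where they do the work, as an engineer would, in place of code of your own. Each camera call takes 0.05 s, during which the arm holds its last target. There are 200 camera calls.

## Working session

There is one attempt and no reset: what is moved stays moved. The work goes in short steps, Python scripts to look and compute and a tool call to move; the robot and the scene stay as the last step left them, time stands still between calls to the robot, and variables do not carry over. Pictures are saved under pics/ and viewed, at most 16 in all, crops included, and the job is handed in when it is done.

Besides the shell and the picture viewer there is one more tool, called after "Request:" in YAML: its name, and indented under it one key for each argument. arm_command: Moves the arm, as the interface text tells. Its arguments: {"type":"object","properties":{"dp":{"type":"array"},"turn":{"type":"array"},"jaw":{"type":"array"}},"required":["dp","turn","jaw"]}

```bash
mkdir -p pics; python3 - <<'E'
from bench import *
import cv2
for n in("scene","top"):
    cv2.imwrite(f"pics/{n}0.png",camera(n))
    c=get_calibration(n);print(n,c)
print(get_calibration("wrist"));o=get_obs();print(o)
E
```

```text
scene {'camera_matrix': array([[519.00799754,   0.        , 321.87453537],
       [  0.        , 519.00799754, 245.71891446],
       [  0.        ,   0.        ,   1.        ]]), 'R': array([[-0.76454128,  0.64452909, -0.00767285],
       [ 0.34401256,  0.39794369, -0.85046821],
       [-0.54509815, -0.65285761, -0.52597048]]), 't': array([ 0.40985547, -0.14830736,  1.52864889])}
top {'camera_matrix': array([[531.0099524 ,   0.        , 317.77053481],
       [  0.        , 531.0099524 , 245.41448531],
       [  0.        ,   0.        ,   1.        ]]), 'R': array([[ 0.02738455, -0.99961482,  0.00450594],
       [-0.99574521, -0.02767475, -0.08789526],
       [ 0.0879861 , -0.0020798 , -0.99611953]]), 't': array([-0.02435692,  0.53923171,  1.23306054])}
{'camera_matrix': array([[375.75298752,   0.        , 313.6150127 ],
       [  0.        , 375.75298752, 238.16426978],
       [  0.        ,   0.        ,   1.        ]]), 'mount': array([[ 6.59578248e-05, -9.60572572e-01, -2.78029370e-01,
         7.11201492e-02],
       [ 9.99999939e-01, -3.22782517e-05,  3.48752451e-04,
         3
[... 180 characters left out ...]
+00]])}
{'time_s': 0.1, 'q': array([-1.44428233e+00,  1.81491113e-01,  1.60791485e+00, -2.54217837e-05,
        1.35382157e+00, -2.06288673e-01]), 'dq': array([-0.0020625 , -0.00120932, -0.0018122 , -0.00118798,  0.00065187,
       -0.00097526]), 'joint_efforts': array([ 1.94046734e-04, -4.45881736e+01, -3.52236128e+01, -3.14826138e-04,
        4.26128317e-03,  9.39328146e-06]), 'eef_pos': array([ 0.1877979 , -0.54292789,  0.23045725]), 'eef_rot': array([-8.17281772e-04,  9.86186430e-01,  1.65637127e-01,  2.01959918e-05]), 'wrist_force': array([ 0.56976913, -0.11368983, -0.87163965]), 'torque': array([-0.00297465, -0.03153742,  0.03526589]), 'grasp_force': 0.0, 'opening': 1.0000624390188462}
```

View pics/scene0.png

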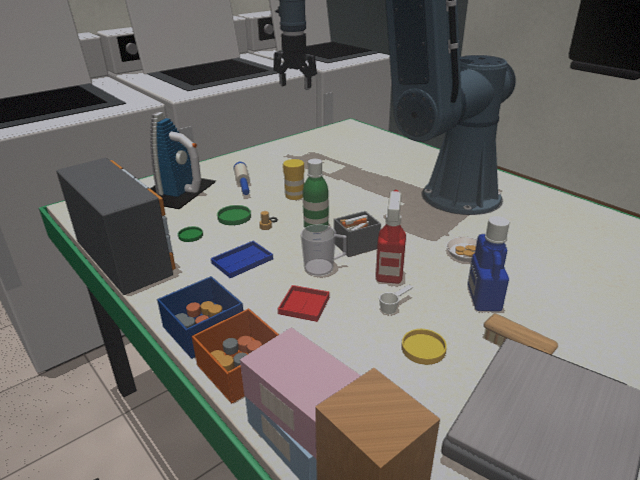

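View pics/top0.png

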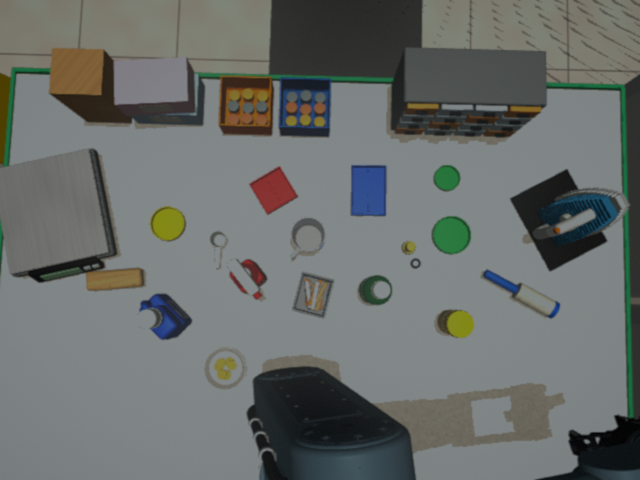

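```bash
cat > h.py <<'E'
import numpy as np,cv2
from bench import *
R_=lambda q:__import__('scipy.spatial.transform',fromlist=['Rotation']).Rotation.from_quat([q[1],q[2],q[3],q[0]]).as_matrix()
def cam(n,o=None):
    c=get_calibration(n);K=c['camera_matrix']
    if n=='wrist':
        o=o or get_obs();T=np.eye(4);T[:3,:3]=R_(o['eef_rot']);T[:3,3]=o['eef_pos'];T=T@c['mount']
        return K,T[:3,:3].T,-T[:3,:3].T@T[:3,3]
    return K,np.array(c['R']),np.array(c['t'])
def ray(C,uv):
    K,R,t=C;d=R.T@np.linalg.solve(K,[uv[0],uv[1],1.]);return -R.T@t,d/np.linalg.norm(d)
def onz(C,uv,z):
    o,d=ray(C,uv);return o+d*(z-o[2])/d[2]
def tri(C1,a,C2,b):
    o1,d1=ray(C1,a);o2,d2=ray(C2,b)
    s=np.linalg.lstsq(np.c_[d1,-d2],o2-o1,rcond=None)[0]
    p,q=o1+s[0]*d1,o2+s[1]*d2;return (p+q)/2,np.linalg.norm(p-q)
def proj(C,X):
    K,R,t=C;p=K@(R@np.asarray(X)+t);return p[:2]/p[2]
HUE={'blue':(105,130),'green':(50,85),'yellow':(20,33),'red':(-8,7)}
def blobs(im,col,smin=110,vmin=40,amin=150):
    h=cv2.cvtColor(im,cv2.COLOR_BGR2HSV).astype(int);H=h[...,0]
    a,b=HUE[col]
    if a<0: H=np.where(H>90,H-180,H)
    m=((H>=a)&(H<=b)&(h[...,1]>smin)&(h[...,2]>vmin)).astype(np.uint8)
    m=cv2.morphologyEx(m,cv2.MORPH_CLOSE,np.ones((3,3)))
    cs,_=cv2.findContours(m,cv2.RETR_EXTERNAL,cv2.CHAIN_APPROX_NONE)
    return [c for c in cs if cv2.contourArea(c)>amin]
def world(C,c,z): return np.array([onz(C,p[0],z)[:2] for p in c],np.float32)
E
python3 - <<'E'
from h import *
ims={n:cv2.imread(f"pics/{n}0.png") for n in("scene","top")}
for n in ims:
  C=cam(n);print(n)
  for col in HUE:
    for c in blobs(ims[n],col):
      w=world(C,c,.015);r=cv2.minAreaRect(w);cc=cv2.minEnclosingCircle(w)
      x,y,W,H=cv2.boundingRect(c)
      print(col,(x,y,W,H),'rect',np.round(r[0],3),np.round(r[1],3),round(r[2],1),'circ',np.round(cc[0],3),round(cc[1]*2,3))
t=cv2.resize(ims['top'][150:350,120:500],None,fx=2.1,fy=2.1,interpolation=2)
s=cv2.resize(ims['scene'][150:370,210:520],None,fx=2.55,fy=2.55,interpolation=2)
cv2.imwrite('pics/t1.png',t);cv2.imwrite('pics/s1.png',s)
E
```

```text
scene
blue (158, 277, 85, 81) rect [0.857 0.004] [0.204 0.157] 89.9 circ [0.858 0.004] 0.253
blue (211, 241, 62, 37) rect [ 0.685 -0.115] [0.128 0.098] 1.0 circ [ 0.685 -0.115] 0.158
blue (473, 234, 36, 77) rect [0.281 0.289] [0.307 0.076] 35.0 circ [0.284 0.284] 0.307
green (179, 227, 23, 15) rect [ 0.724 -0.297] [0.07  0.055] 63.1 circ [ 0.724 -0.297] 0.071
green (218, 206, 32, 19) rect [ 0.586 -0.32 ] [0.099 0.082] 9.7 circ [ 0.587 -0.314] 0.104
green (39, 206, 233, 274) rect [ 0.983 -0.154] [1.105 0.042] 89.7 circ [ 0.964 -0.154] 1.105
yellow (402, 329, 44, 36) rect [0.592 0.359] [0.095 0.079] 38.5 circ [0.591 0.36 ] 0.095
yellow (283, 159, 21, 22) rect [ 0.277 -0.452] [0.17  0.066] 51.6 circ [ 0.272 -0.448] 0.172
red (278, 285, 51, 36) rect [0.679 0.111] [0.101 0.089] 32.3 circ [0.678 0.111] 0.131
red (376, 225, 30, 58) rect [0.4   0.092] [0.254 0.067] 40.1 circ [0.399 0.093] 0.256
top
blue (140, 295, 45, 44) rect [0.363 0.358] [0.107 0.068] 45.3 circ [0.368 0.353] 0.113
blue (484, 270, 35, 23) rect [ 0.467 -0.446] [0.086 0.019] 63.1 circ [ 0.468 -0.446] 0.087
blue (351, 165, 35
[... 693 characters left out ...]
59
yellow (215, 358, 21, 21) rect [0.247 0.199] [0.046 0.047] 2.4 circ [0.247 0.198] 0.052
yellow (444, 311, 30, 27) rect [ 0.364 -0.346] [0.061 0.069] 1.5 circ [ 0.364 -0.346] 0.069
yellow (88, 272, 51, 14) rect [0.447 0.473] [0.029 0.118] 4.4 circ [0.445 0.473] 0.119
yellow (150, 207, 35, 34) rect [0.583 0.352] [0.079 0.081] 1.6 circ [0.584 0.352] 0.083
yellow (229, 89, 25, 12) rect [0.905 0.188] [0.026 0.059] 6.2 circ [0.904 0.188] 0.06
yellow (0, 73, 10, 91) rect [0.831 0.76 ] [0.225 0.022] 4.6 circ [0.83  0.768] 0.225
red (242, 260, 22, 24) rect [0.477 0.142] [0.063 0.023] 39.9 circ [0.475 0.144] 0.063
red (250, 167, 47, 47) rect [0.672 0.102] [0.085 0.083] 32.5 circ [0.671 0.102] 0.116
```

View pics/t1.png

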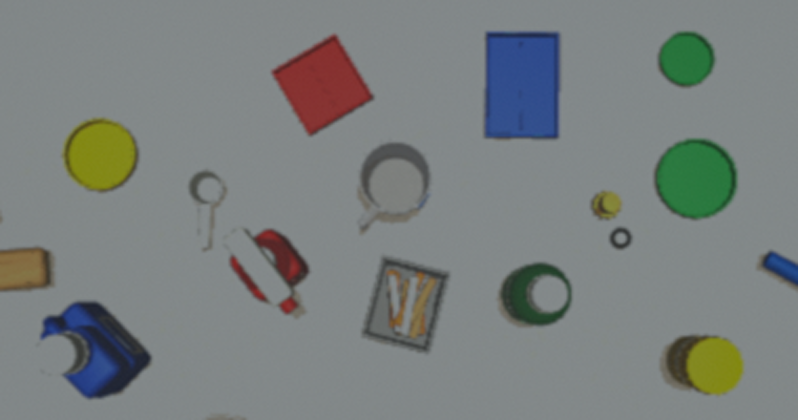

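View pics/s1.png

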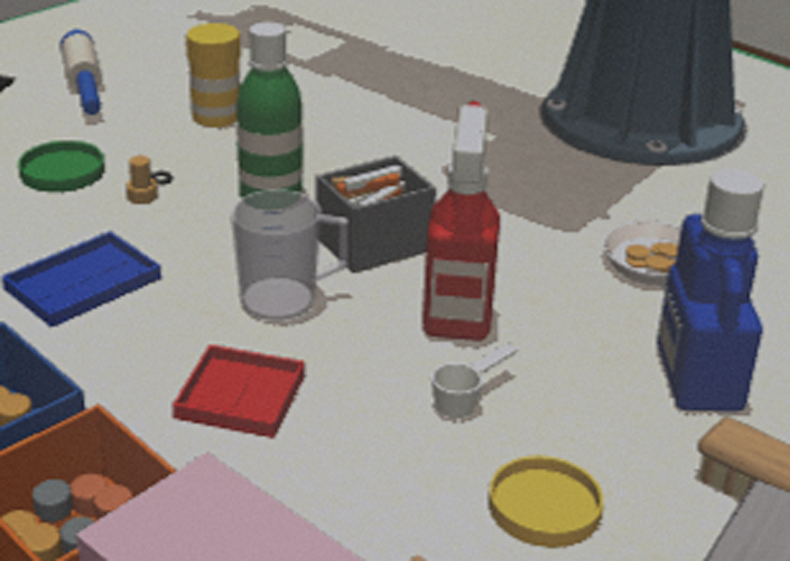

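The scene view shows booster, softener, spray and jug, left to right. The top view shows the cap tops at about jug (147,319), softener (382,290) and booster (460,324). The spray's head runs diagonally, with its nozzle to the lower right. The large green tray is at (451,235).

```bash
python3 - <<'E'
from h import *
T,S=cam('top'),cam('scene')
t=lambda p:(p[0]/2.1+120,p[1]/2.1+150)
s=lambda p:(p[0]/2.55+210,p[1]/2.55+150)
for n,a,b in [('jugcap',(57,354),(737,188)),('softcap',(550,295),(267,32)),('booster',(715,366),(213,35)),('nozzle tip',(297,311),(474,104))]:
    p,e=tri(T,t(a),S,s(b));print(n,p.round(3),round(e,4))
for a in [(234,236),(283,297),(297,311)]: print(onz(T,t(a),.19).round(3))
q=get_obs()
R=R_(q['eef_rot']);print(R.round(3))
E
```

```text
jugcap [0.366 0.336 0.181] 0.0019
softcap [ 0.436 -0.144  0.178] 0.0001
booster [ 0.367 -0.327  0.098] 0.002
nozzle tip [0.413 0.105 0.183] 0.0041
[0.485 0.166 0.19 ]
[0.427 0.117 0.19 ]
[0.414 0.102 0.19 ]
[[ 0.945  0.327 -0.   ]
 [ 0.327 -0.945  0.002]
 [ 0.    -0.002 -1.   ]]
```

Request:
arm_command:
  dp:
    - [0.2,-0.16,-0.1]
    - [0.4,-0.32,-0.2]
    - [0.6,-0.5,-0.3]
    - [0.73,-0.59,-0.4]
    - [0.73,-0.59,-0.4]
  turn:
    - [0,0,0]
    - [0,0,0]
    - [0,0,0]
    - [0,0,0]
    - [0,0,0]
  jaw: [1,1,1,1,1]

```text
time_s: 0.72
eef_pos: [0.3142, -0.3426, 0.3338]
eef_rot: [0.002, 0.986, 0.168, 0.001]
wrist_force: [-0.2, 0.2, -0.3]
opening: 0.998
grasp_force: 0.0
```

```bash
cat > snap.py <<'E'
import sys,pickle
from h import *
n=sys.argv[1];o=get_obs();cv2.imwrite(f'pics/{n}.png',camera('wrist'));pickle.dump(o,open(f'pics/{n}.pkl','wb'))
print(o['time_s'],o['eef_pos'].round(4),R_(o['eef_rot']).round(3).tolist(),o['opening'],o['wrist_force'].round(1))
C=cam('wrist',o);im=cv2.imread(f'pics/{n}.png')
for col in HUE:
    for c in blobs(im,col,amin=300):
        x,y,W,H=cv2.boundingRect(c);print(col,(x,y,W,H),onz(C,(x+W/2,y+H/2),.015).round(3),cv2.contourArea(c))
E
python3 snap.py w1
```

```text
0.725 [ 0.3142 -0.3426  0.3338] [[0.944, 0.331, 0.003], [0.331, -0.944, -0.004], [0.001, 0.004, -1.0]] 0.9977046342623482 [-0.2  0.2 -0.3]
blue (411, 59, 59, 68) [ 0.469 -0.445  0.015] 1396.5
green (539, 206, 101, 170) [ 0.308 -0.738  0.015] 1173.0
green (101, 0, 76, 35) [ 0.43  -0.102  0.015] 1691.0
yellow (284, 112, 63, 65) [ 0.367 -0.329  0.015] 2962.0
```

Request:
arm_command:
  dp:
    - [0.2,-0.16,-0.05]
    - [0.4,-0.32,-0.1]
    - [0.6,-0.48,-0.1]
    - [0.73,-0.59,-0.1]
    - [0.73,-0.59,-0.1]
  turn:
    - [0,0,0]
    - [0,0,0]
    - [0,0,0]
    - [0,0,0]
    - [0,0,0]
  jaw: [1,1,1,1,1]

```text
time_s: 1.4
eef_pos: [0.4371, -0.1438, 0.3549]
eef_rot: [-0.001, 0.986, 0.168, -0.001]
wrist_force: [-1.2, -0.9, -1.1]
opening: 0.999
grasp_force: 0.0
```

```bash
python3 snap.py w2
```

```text
1.4 [ 0.4371 -0.1438  0.3549] [[0.944, 0.33, -0.002], [0.33, -0.944, 0.001], [-0.001, -0.002, -1.0]] 0.9994606183831207 [-1.2 -0.9 -1.1]
blue (511, 215, 50, 53) [ 0.466 -0.449  0.015] 968.5
blue (321, 0, 84, 50) [ 0.631 -0.136  0.015] 2787.5
green (283, 161, 61, 59) [ 0.432 -0.145  0.015] 1347.0
green (456, 92, 75, 76) [ 0.576 -0.33   0.015] 4382.5
green (510, 0, 57, 39) [ 0.703 -0.323  0.015] 1690.0
yellow (401, 256, 69, 67) [ 0.358 -0.351  0.015] 2071.5
yellow (10, 217, 38, 37) [0.249 0.194 0.015] 914.0
yellow (392, 116, 29, 26) [ 0.542 -0.228  0.015] 509.5
red (0, 122, 22, 20) [0.377 0.233 0.015] 308.5
red (10, 39, 116, 85) [0.459 0.175 0.015] 5860.5
```

View pics/w2.png

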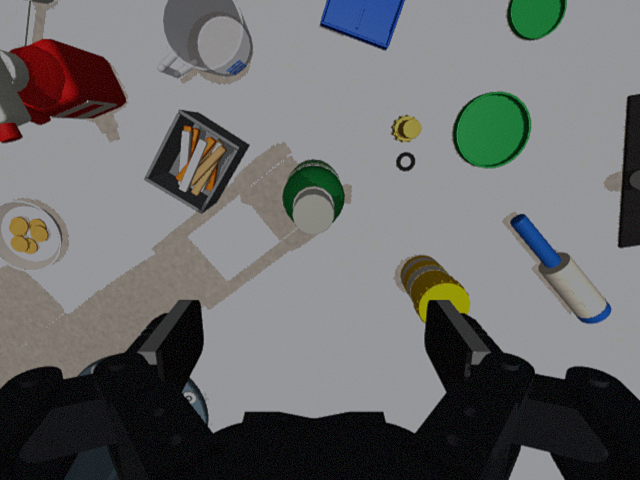

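The wrist picture shows the softener's cap top at about (314,213), below the open fingers, the booster's lid at (443,302) and the large green tray at (493,130).

```bash
python3 - <<'E'
from h import *
import pickle
L=lambda n:cam('wrist',pickle.load(open(f'pics/{n}.pkl','rb')))
T,A,B=cam('top'),L('w1'),L('w2')
print('soft',onz(B,(313.7,213),.186).round(4),tri(B,(313.7,213),T,(381.9,290.5)))
im1,im2=cv2.imread('pics/w1.png'),cv2.imread('pics/w2.png')
print('boost',tri(A,(315.5,144.5),B,(444,303)), onz(A,(315.5,144.5),.105))
for n,C,im in(('top',T,cv2.imread('pics/top0.png')),('w2',B,im2)):
    for c in blobs(im,'green',amin=700):
        w=world(C,c,.015);e=cv2.minEnclosingCircle(w);
        if .08<2*e[1]<.1:print(n,np.round(e[0],4),2*e[1],cv2.fitEllipse(w))
print(tri(T,(451.5,235.5),B,(493,129.5)))
g=cv2.cvtColor(im2,cv2.COLOR_BGR2GRAY)[185:240,285:345]
m=(cv2.cvtColor(im2,cv2.COLOR_BGR2HSV)[185:240,285:345,1]<60).astype(np.uint8)
for r in m[::3,::2]: print(''.join('.#'[v] for v in r))
E
```

```text
soft [ 0.4398 -0.143   0.186 ] (array([ 0.43662159, -0.14435573,  0.17128338]), np.float64(0.0006450554670754467))
boost (array([ 0.3700478 , -0.3272757 ,  0.09878052]), np.float64(0.0017832990595264733)) [ 0.36947975 -0.32668139  0.105     ]
top [ 0.5755 -0.3278] 0.08981537818908691 ((0.5752984285354614, -0.32764413952827454), (0.08650380373001099, 0.08762147277593613), 20.678905487060547)
w2 [ 0.4273 -0.1453] 0.08553791046142578 ((0.42608827352523804, -0.14669957756996155), (0.07165636122226715, 0.08327775448560715), 104.92416381835938)
w2 [ 0.5762 -0.3284] 0.093735471367836 ((0.5756787657737732, -0.32926881313323975), (0.08963374048471451, 0.09111354500055313), 7.358356952667236)
(array([ 0.57390909, -0.32605016,  0.02287622]), np.float64(0.003391701747640462))
#............................#
..........##########.........#
.......##############.........
......#################.......
.....###################......
.....###################......
....#####################.....
....#####################....#
....#####################....#
#...#####################...##
##..#####################..###
###.#####################.####
########################.#####
##############################
##############################
##############################
##############################
##############################
##############################
```

Request:
arm_command:
  dp:
    - [0,0,0.25]
    - [0,0,0.5]
    - [0,0,0.7]
    - [0,0,0.79]
    - [0,0,0.79]
  turn:
    - [0,0,0]
    - [0,0,0]
    - [0,0,0]
    - [0,0,0]
    - [0,0,0]
  jaw: [1,1,1,1,1]

```text
time_s: 2.08
eef_pos: [0.4341, -0.1463, 0.1563]
eef_rot: [-0.002, 0.986, 0.164, -0.002]
wrist_force: [0.4, 0.4, 0.9]
opening: 1.003
grasp_force: 0.0
```

Request:
arm_command:
  dp:
    - [0,0,0]
    - [0,0,0]
    - [0,0,0]
    - [0,0,0]
    - [0,0,0]
  turn:
    - [0,0,0]
    - [0,0,0]
    - [0,0,0]
    - [0,0,0]
    - [0,0,0]
  jaw: [0.5,0,0,0,0]

```text
time_s: 2.7
eef_pos: [0.4372, -0.1455, 0.1602]
eef_rot: [0.001, 0.986, 0.166, 0.001]
wrist_force: [-0.6, 1.3, 6.5]
opening: 0.403
grasp_force: 59.6
```

Request:
arm_command:
  dp:
    - [0,0,-0.15]
    - [0,0,-0.35]
    - [0.06,0.2,-0.4]
    - [0.13,0.4,-0.4]
    - [0.19,0.6,-0.4]
  turn:
    - [0,0,0]
    - [0,0,0]
    - [0,0,0]
    - [0,0,0]
    - [0,0,0]
  jaw: [0,0,0,0,0]

```text
time_s: 3.32
eef_pos: [0.5311, -0.2725, 0.2586]
eef_rot: [-0.0, 0.986, 0.166, -0.0]
wrist_force: [0.0, 0.2, -4.7]
opening: 0.402
grasp_force: 62.3
```

Request:
arm_command:
  dp:
    - [0.05,0.17,0]
    - [0.09,0.274,0]
    - [0.09,0.274,0]
    - [0.09,0.274,0]
  turn:
    - [0,0,0]
    - [0,0,0]
    - [0,0,0]
    - [0,0,0]
  jaw: [0,0,0,0]

```text
time_s: 3.82
eef_pos: [0.5734, -0.3281, 0.2577]
eef_rot: [-0.001, 0.986, 0.166, -0.001]
wrist_force: [0.0, 0.1, -4.8]
opening: 0.4
grasp_force: 62.4
```

```bash
python3 snap.py w3
```

```text
3.825 [ 0.5734 -0.3281  0.2577] [[0.945, 0.327, -0.002], [0.327, -0.945, 0.002], [-0.001, -0.002, -1.0]] 0.3995127155156103 [ 0.   0.1 -4.8]
blue (91, 0, 113, 105) [ 0.655 -0.135  0.015] 8806.0
green (587, 343, 53, 75) [ 0.485 -0.739  0.015] 528.5
green (254, 154, 116, 133) [ 0.552 -0.333  0.015] 8874.5
green (321, 20, 66, 73) [ 0.715 -0.319  0.015] 3657.5
yellow (254, 370, 22, 42) [ 0.333 -0.349  0.015] 609.0
yellow (194, 181, 34, 31) [ 0.542 -0.226  0.015] 719.5
```

View pics/w3.png

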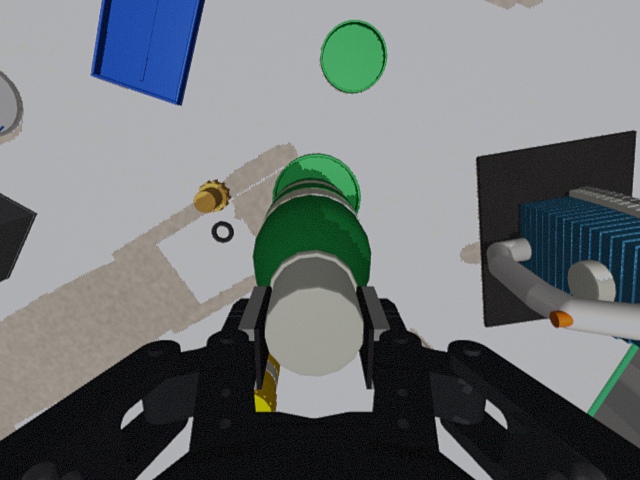

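The softener is held plumb above its tray: tray rim columns 274–361, bottle axis near column 313. I'll lower it now.

Request:
arm_command:
  dp:
    - [0,0,0.15]
    - [0,0,0.28]
    - [0,0,0.34]
    - [0,0,0.36]
    - [0,0,0.37]
  turn:
    - [0,0,0]
    - [0,0,0]
    - [0,0,0]
    - [0,0,0]
    - [0,0,0]
  jaw: [0,0,0,0,0]

```text
time_s: 4.5
eef_pos: [0.5746, -0.3294, 0.1676]
eef_rot: [0.001, 0.986, 0.166, 0.001]
wrist_force: [-0.2, -0.4, -4.6]
opening: 0.4
grasp_force: 62.4
```

Request:
arm_command:
  dp:
    - [0,0,0.004]
    - [0,0,0.008]
    - [0,0,0.012]
    - [0,0,0.012]
  turn:
    - [0,0,0]
    - [0,0,0]
    - [0,0,0]
    - [0,0,0]
  jaw: [0,0,0,0]

```text
time_s: 5.0
eef_pos: [0.574, -0.3291, 0.1634]
eef_rot: [0.0, 0.986, 0.166, 0.0]
wrist_force: [-0.2, -0.4, -5.1]
opening: 0.398
grasp_force: 62.4
```

Request:
arm_command:
  dp:
    - [0,0,0.004]
    - [0,0,0.008]
    - [0,0,0.012]
    - [0,0,0.012]
  turn:
    - [0,0,0]
    - [0,0,0]
    - [0,0,0]
    - [0,0,0]
  jaw: [0,0,0,0]

```text
time_s: 5.5
eef_pos: [0.575, -0.3292, 0.1633]
eef_rot: [0.001, 0.986, 0.166, 0.001]
wrist_force: [-2.6, 3.8, 11.0]
opening: 0.404
grasp_force: 64.4
```

Request:
arm_command:
  dp:
    - [0,0,0]
    - [0,0,0]
    - [0,0,0]
    - [0,0,-0.2]
    - [0,0,-0.44]
  turn:
    - [0,0,0]
    - [0,0,0]
    - [0,0,0]
    - [0,0,0]
    - [0,0,0]
  jaw: [0.6,0.8,1,1,1]

```text
time_s: 6.12
eef_pos: [0.5732, -0.3285, 0.2695]
eef_rot: [-0.002, 0.986, 0.166, -0.001]
wrist_force: [1.1, -1.5, 0.1]
opening: 0.999
grasp_force: 0.0
```

```bash
python3 snap.py w4; python3 - <<'E'
from h import *
# spray axis estimate from top: head ends at z .19; head spans x -48..36 from origin
import numpy as np
a=np.array([.485,.166]);n=np.array([.414,.102])
d=(a-n)/np.linalg.norm(a-n);print(d,np.degrees(np.arctan2(d[1],d[0])),a-.036*d,np.linalg.norm(a-n))
E
```

```text
6.125 [ 0.5732 -0.3285  0.2695] [[0.945, 0.327, -0.003], [0.327, -0.945, 0.003], [-0.002, -0.003, -1.0]] 0.9985190007036582 [ 1.1 -1.5  0.1]
blue (349, 288, 59, 60) [ 0.464 -0.447  0.015] 1162.5
blue (98, 0, 111, 106) [ 0.656 -0.136  0.015] 8602.0
green (274, 153, 85, 89) [ 0.575 -0.331  0.015] 4265.0
green (321, 23, 64, 70) [ 0.715 -0.319  0.015] 3429.5
yellow (214, 357, 63, 71) [ 0.313 -0.328  0.015] 3046.0
yellow (232, 330, 49, 41) [ 0.375 -0.324  0.015] 495.5
yellow (198, 179, 33, 30) [ 0.543 -0.227  0.015] 596.5
[0.74277373 0.66954252] 42.03176597012828 [0.45826015 0.14189647] 0.0955876561068426
```

Request:
arm_command:
  dp:
    - [0,-0.1,-0.2]
    - [0.02,-0.3,-0.36]
    - [0.05,-0.55,-0.36]
    - [0.07,-0.78,-0.36]
    - [0.09,-0.963,-0.36]
  turn:
    - [0,0,0]
    - [0,0,0]
    - [0,0,0]
    - [0,0,0]
    - [0,0,0]
  jaw: [1,1,1,1,1]

```text
time_s: 6.8
eef_pos: [0.516, -0.0921, 0.3605]
eef_rot: [0.0, 0.986, 0.166, 0.0]
wrist_force: [0.3, 0.8, 0.5]
opening: 0.998
grasp_force: 0.0
```

Request:
arm_command:
  dp:
    - [0.02,-0.24,0]
    - [0.05,-0.48,0]
    - [0.07,-0.72,0]
    - [0.09,-0.963,0]
    - [0.09,-0.963,0]
  turn:
    - [0,0,-0.25]
    - [0,0,-0.5]
    - [0,0,-0.77]
    - [0,0,-0.77]
    - [0,0,-0.77]
  jaw: [1,1,1,1,1]

```text
time_s: 7.42
eef_pos: [0.458, 0.1443, 0.3605]
eef_rot: [-0.0, 0.932, 0.363, 0.001]
wrist_force: [-0.1, -1.3, 0.8]
opening: 0.999
grasp_force: 0.0
```

```bash
python3 snap.py w5
```

```text
7.425 [0.458  0.1443 0.3605] [[0.737, 0.676, 0.001], [0.676, -0.737, 0.001], [0.001, -0.0, -1.0]] 0.9992340206248861 [-0.1 -1.3  0.8]
blue (519, 146, 118, 110) [ 0.68  -0.125  0.015] 6191.5
blue (85, 89, 97, 101) [0.349 0.351 0.015] 6830.5
blue (557, 0, 83, 69) [0.815 0.019 0.015] 3424.0
green (622, 358, 18, 42) [ 0.569 -0.409  0.015] 356.0
green (570, 314, 70, 55) [ 0.58  -0.326  0.015] 1558.5
yellow (508, 446, 39, 34) [ 0.361 -0.42   0.015] 793.5
yellow (529, 306, 34, 28) [ 0.543 -0.234  0.015] 451.5
yellow (164, 253, 37, 31) [0.252 0.201 0.015] 388.0
yellow (224, 0, 64, 24) [0.562 0.329 0.015] 1010.5
red (287, 160, 56, 62) [0.455 0.139 0.015] 1268.0
red (415, 35, 90, 88) [0.673 0.102 0.015] 5460.0
```

View pics/w5.png

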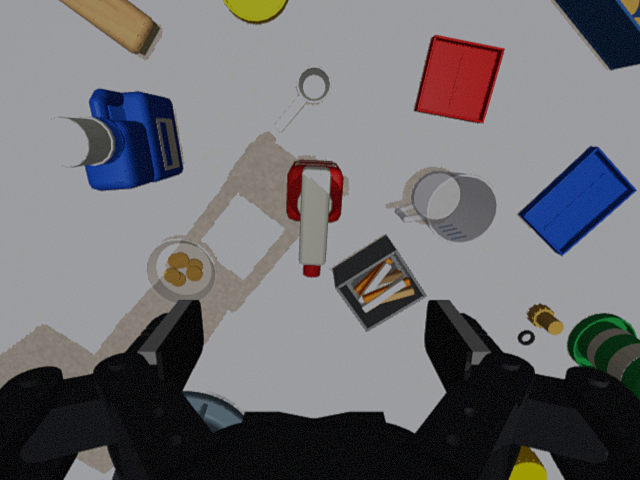

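The head runs from (317,168) to the nozzle base at (313,263), about 2° off the tool's x axis. The red tray is at about (460,80), the blue at (577,201), and the jug at (130,140) with its cap at (70,142) and its handle on the upper left.

```bash
python3 - <<'E'
from h import *
import pickle
C=cam('wrist',pickle.load(open('pics/w5.pkl','rb')));T=cam('top')
im=cv2.imread('pics/w5.png');tp=cv2.imread('pics/top0.png')
a,b=onz(C,(317,168),.194),onz(C,(313,264),.194);d=a-b;print('head',a,b,np.linalg.norm(d),np.degrees(np.arctan2(d[1],d[0])),'origin',b+d*48/84)
p,e=tri(C,(315,168),T,(234/2.1+120,236/2.1+150));print('tri back',p,e)
for col in('red','blue'):
  for n,CC,I in(('w5',C,im),('top',T,tp)):
    for c in blobs(I,col,amin=700):
      w=world(CC,c,.015);r=cv2.minAreaRect(w)
      if r[0][0]>.6 and r[0][0]<.75:print(col,n,np.round(r[0],4),np.round(r[1],4),r[2])
E
```

```text
head [0.4903983  0.16954188 0.194     ] [0.42703049 0.11585593 0.194     ] 0.08305215670744812 40.271660404734014 origin [0.46324067 0.14653361 0.194     ]
tri back [0.48698021 0.169409   0.16941591] 0.001427449129563842
red w5 [0.6712 0.1024] [0.086  0.0882] 32.51033020019531
red top [0.6716 0.1019] [0.0845 0.0834] 32.545127868652344
blue w5 [ 0.6774 -0.1251] [0.1232 0.0906] 0.7372207641601562
blue top [ 0.6787 -0.1268] [0.1196 0.0816] 0.9312912821769714
```

Request:
arm_command:
  dp:
    - [0.02,0.008,0.2]
    - [0.02,0.008,0.42]
    - [0.02,0.008,0.63]
    - [0.02,0.008,0.77]
    - [0.02,0.008,0.77]
  turn:
    - [0,0,0.075]
    - [0,0,0.075]
    - [0,0,0.075]
    - [0,0,0.075]
    - [0,0,0.075]
  jaw: [1,1,1,1,1]

```text
time_s: 8.1
eef_pos: [0.4625, 0.1409, 0.165]
eef_rot: [-0.001, 0.94, 0.34, -0.003]
wrist_force: [-0.3, 0.6, 0.2]
opening: 1.0
grasp_force: 0.0
```

Request:
arm_command:
  dp:
    - [0,0,0]
    - [0,0,0]
    - [0,0,0]
    - [0,0,0]
    - [0,0,0]
  turn:
    - [0,0,0]
    - [0,0,0]
    - [0,0,0]
    - [0,0,0]
    - [0,0,0]
  jaw: [0.5,0.3,0,0,0]

```text
time_s: 8.72
eef_pos: [0.4649, 0.143, 0.1689]
eef_rot: [0.0, 0.94, 0.341, 0.001]
wrist_force: [-2.0, 2.1, 5.9]
opening: 0.272
grasp_force: 60.5
```

```bash
python3 snap.py w6 | head -1
```

```text
8.725 [0.4649 0.143  0.1689] [[0.767, 0.642, 0.002], [0.642, -0.767, 0.001], [0.002, 0.001, -1.0]] 0.2717153746753243 [-2.   2.1  5.9]
```

View pics/w6.png

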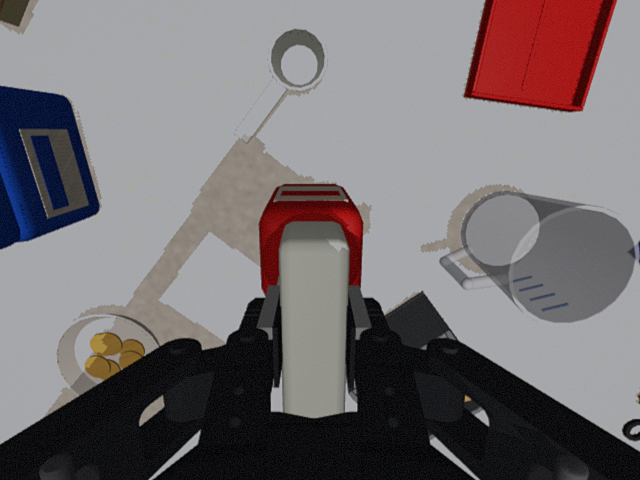

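The grip on the head is central and square.

Request:
arm_command:
  dp:
    - [0,0,-0.15]
    - [0,0,-0.35]
    - [0.1,0.1,-0.48]
    - [0.23,0.25,-0.48]
    - [0.35,0.42,-0.48]
  turn:
    - [0,0,0]
    - [0,0,0]
    - [0,0,0]
    - [0,0,0]
    - [0,0,0]
  jaw: [0,0,0,0,0]

```text
time_s: 9.4
eef_pos: [0.5998, 0.1184, 0.2876]
eef_rot: [0.0, 0.94, 0.342, -0.0]
wrist_force: [0.0, -0.2, -3.1]
opening: 0.269
grasp_force: 60.6
```

Request:
arm_command:
  dp:
    - [0.1,0.13,0]
    - [0.179,0.237,0]
    - [0.179,0.237,0]
    - [0.179,0.237,0]
  turn:
    - [0,0,0.1]
    - [0,0,0.2]
    - [0,0,0.247]
    - [0,0,0.247]
  jaw: [0,0,0,0]

```text
time_s: 9.9
eef_pos: [0.6702, 0.1017, 0.2863]
eef_rot: [-0.0, 0.96, 0.28, -0.001]
wrist_force: [0.4, -0.2, -3.7]
opening: 0.268
grasp_force: 60.1
```

```bash
python3 snap.py w7
```

```text
9.9 [0.6702 0.1017 0.2863] [[0.843, 0.538, -0.003], [0.538, -0.843, 0.0], [-0.002, -0.002, -1.0]] 0.26833799484209 [ 0.4 -0.2 -3.7]
blue (3, 296, 31, 44) [0.348 0.325 0.015] 533.0
blue (0, 262, 58, 107) [0.358 0.315 0.015] 1979.0
blue (420, 231, 120, 115) [ 0.682 -0.126  0.015] 6873.0
blue (396, 0, 209, 154) [0.875 0.006 0.015] 20257.5
green (585, 318, 55, 46) [ 0.716 -0.311  0.015] 1870.0
green (594, 40, 46, 50) [ 0.947 -0.086  0.015] 793.0
yellow (34, 97, 84, 79) [0.587 0.349 0.015] 5047.0
yellow (452, 78, 53, 49) [0.844 0.009 0.015] 1232.5
yellow (422, 61, 30, 29) [0.842 0.062 0.015] 571.5
red (261, 154, 104, 139) [0.643 0.085 0.015] 7549.0
```

View pics/w7.png

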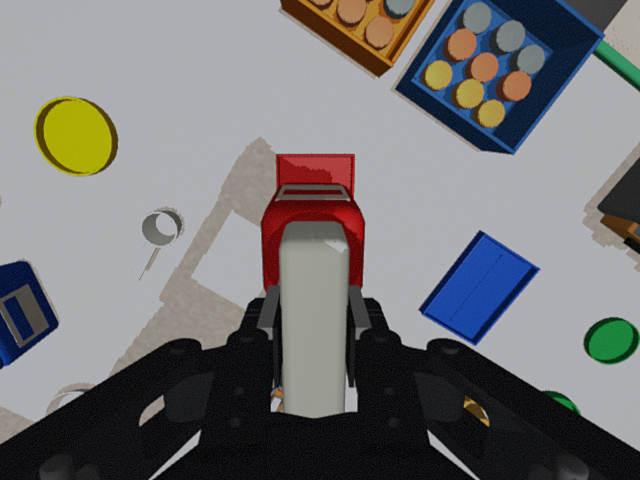

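Tray columns 277–354 bracket the bottle axis near column 313, and the sides are parallel. I'll lower it.

Request:
arm_command:
  dp:
    - [0,0,0.15]
    - [0,0,0.3]
    - [0,0,0.39]
    - [0,0,0.42]
    - [0,0,0.43]
  turn:
    - [0,0,0]
    - [0,0,0]
    - [0,0,0]
    - [0,0,0]
    - [0,0,0]
  jaw: [0,0,0,0,0]

```text
time_s: 10.58
eef_pos: [0.671, 0.1018, 0.181]
eef_rot: [0.0, 0.96, 0.28, 0.0]
wrist_force: [0.4, 0.6, -3.6]
opening: 0.269
grasp_force: 60.1
```

Request:
arm_command:
  dp:
    - [0,0,0.004]
    - [0,0,0.008]
    - [0,0,0.012]
    - [0,0,0.014]
    - [0,0,0.014]
  turn:
    - [0,0,0]
    - [0,0,0]
    - [0,0,0]
    - [0,0,0]
    - [0,0,0]
  jaw: [0,0,0,0,0]

```text
time_s: 11.2
eef_pos: [0.6711, 0.1015, 0.1768]
eef_rot: [-0.0, 0.96, 0.28, -0.0]
wrist_force: [-0.5, -0.5, -3.9]
opening: 0.272
grasp_force: 60.1
```

Request:
arm_command:
  dp:
    - [0,0,0.004]
    - [0,0,0.008]
    - [0,0,0.01]
    - [0,0,0.012]
    - [0,0,0.012]
  turn:
    - [0,0,0]
    - [0,0,0]
    - [0,0,0]
    - [0,0,0]
    - [0,0,0]
  jaw: [0,0,0,0,0]

```text
time_s: 11.82
eef_pos: [0.6711, 0.1015, 0.1737]
eef_rot: [-0.0, 0.96, 0.28, -0.0]
wrist_force: [-0.2, -0.4, -4.5]
opening: 0.274
grasp_force: 60.1
```

Request:
arm_command:
  dp:
    - [0,0,0.004]
    - [0,0,0.008]
    - [0,0,0.01]
    - [0,0,0.01]
  turn:
    - [0,0,0]
    - [0,0,0]
    - [0,0,0]
    - [0,0,0]
  jaw: [0,0,0,0]

```text
time_s: 12.32
eef_pos: [0.6714, 0.1016, 0.172]
eef_rot: [0.0, 0.96, 0.28, 0.0]
wrist_force: [-0.6, 0.5, 0.4]
opening: 0.269
grasp_force: 60.7
```

Request:
arm_command:
  dp:
    - [0,0,0.003]
    - [0,0,0.003]
    - [0,0,0.003]
    - [0,0,0.003]
    - [0,0,-0.2]
  turn:
    - [0,0,0]
    - [0,0,0]
    - [0,0,0]
    - [0,0,0]
    - [0,0,0]
  jaw: [0,0.5,0.8,1,1]

```text
time_s: 12.95
eef_pos: [0.6679, 0.1014, 0.2161]
eef_rot: [-0.002, 0.96, 0.28, -0.005]
wrist_force: [1.6, 0.1, 0.6]
opening: 0.999
grasp_force: 0.0
```

```bash
python3 - <<'E'
from h import *
C=cam('wrist',__import__('pickle').load(open('pics/w5.pkl','rb')));T=cam('top')
# jug in w5: cap top ~(68,142); top pic (147,318.6)
print(tri(C,(68,142),T,(147.1,318.6)),onz(C,(68,142),.19))
im=cv2.imread('pics/w5.png');print(get_obs()['q'].round(2))
cv2.imwrite('pics/jug.png',cv2.resize(im[70:210,30:210],None,fx=4,fy=4,interpolation=2))
E
```

```text
(array([0.3664009 , 0.33441103, 0.18394143]), np.float64(0.00043796728753154414)) [0.36917182 0.33193236 0.19      ]
[-0.02  0.42  1.34 -0.    1.4   0.98]
```

View pics/jug.png

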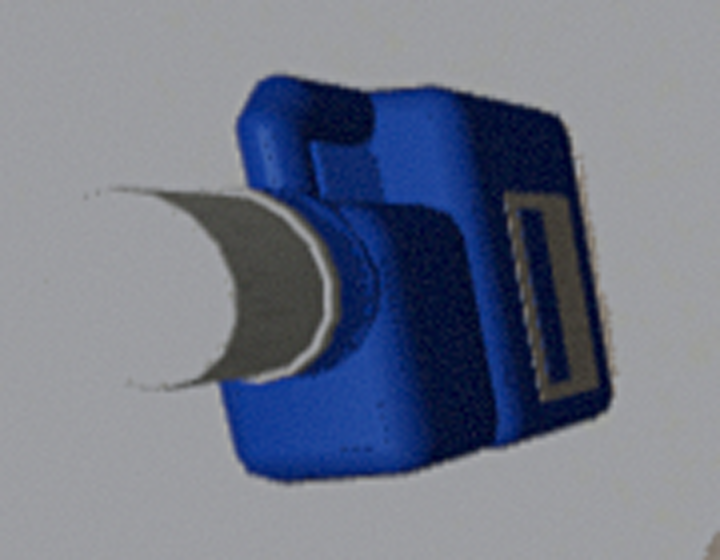

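Request:
arm_command:
  dp:
    - [0,0,-0.25]
    - [-0.06,-0.15,-0.45]
    - [-0.13,-0.35,-0.55]
    - [-0.2,-0.54,-0.55]
    - [-0.264,-0.72,-0.55]
  turn:
    - [0,0,0]
    - [0,0,0]
    - [0,0,0]
    - [0,0,0]
    - [0,0,0]
  jaw: [1,1,1,1,1]

```text
time_s: 13.58
eef_pos: [0.5175, 0.2186, 0.3595]
eef_rot: [0.0, 0.96, 0.28, 0.001]
wrist_force: [-0.3, 0.3, 0.7]
opening: 1.001
grasp_force: 0.0
```

Request:
arm_command:
  dp:
    - [-0.06,-0.18,0]
    - [-0.13,-0.36,0]
    - [-0.2,-0.54,0]
    - [-0.264,-0.72,0]
    - [-0.264,-0.72,0]
  turn:
    - [0,0,-0.2]
    - [0,0,-0.4]
    - [0,0,-0.58]
    - [0,0,-0.58]
    - [0,0,-0.58]
  jaw: [1,1,1,1,1]

```text
time_s: 14.2
eef_pos: [0.3642, 0.3357, 0.3593]
eef_rot: [-0.0, 0.906, 0.424, 0.0]
wrist_force: [0.1, 0.3, 0.1]
opening: 1.002
grasp_force: 0.0
```

```bash
python3 snap.py w8; python3 -c "
import cv2
im=cv2.imread('pics/w8.png');cv2.imwrite('pics/jug2.png',cv2.resize(im[90:290,200:430],None,fx=3,fy=3,interpolation=2))"
```

```text
14.2 [0.3642 0.3357 0.3593] [[0.641, 0.768, 0.001], [0.768, -0.641, 0.001], [0.001, -0.0, -1.0]] 1.0016231899007806 [0.1 0.3 0.1]
blue (290, 148, 54, 100) [0.358 0.321 0.015] 2539.0
yellow (294, 294, 36, 31) [0.25  0.202 0.015] 676.5
yellow (253, 20, 89, 83) [0.445 0.462 0.015] 1147.0
yellow (411, 19, 71, 76) [0.584 0.352 0.015] 4127.5
red (563, 130, 77, 84) [0.661 0.113 0.015] 4355.0
```

View pics/jug2.png

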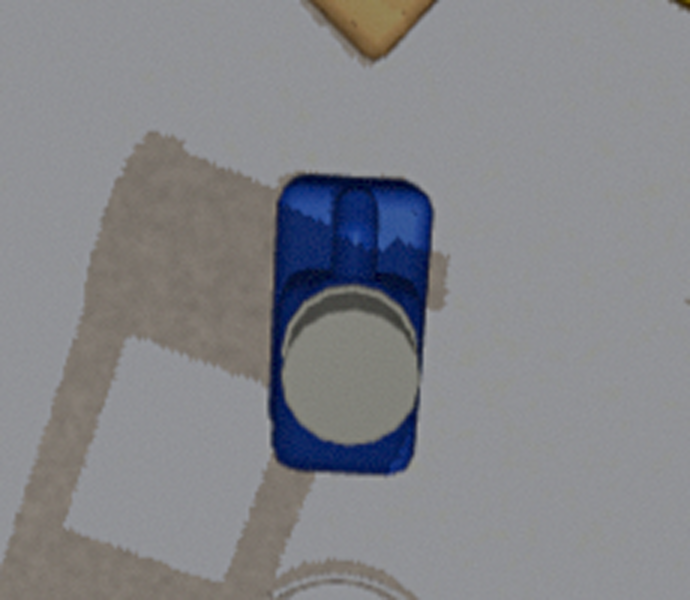

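Cap top centre is at (316.7,213.3) in the full picture. The jug's axis leans about 3.5° to the right of the tool's x axis, with the handle at the top.

```bash
python3 - <<'E'
from h import *
C=cam('wrist',__import__('pickle').load(open('pics/w8.pkl','rb')))
p=onz(C,(316.7,213.3),.19);o=get_obs();R=R_(o['eef_rot']);print(p,R.T@(p-o['eef_pos'])/.25)
f=lambda x,y:(200+x/3,90+y/3)
c5=cam('wrist',__import__('pickle').load(open('pics/w5.pkl','rb')))
print('tri',tri(C,(316.7,213.3),c5,(68,142)))
for a,b,z in((f(355,270),f(357,190),.13),(f(276,400),f(280,200),.11),(f(415,400),f(432,215),.11)):
    d=onz(C,b,z)-onz(C,a,z);print(np.degrees(np.arctan2(d[1],d[0])))
E
```

```text
[0.36829108 0.33563592 0.19      ] [0.00903023 0.00591242 0.67660402]
tri (array([0.36708542, 0.33442962, 0.18445543]), np.float64(0.0010368373559582302))
48.91799829768991
48.130370867711555
46.09083115574301
```

Request:
arm_command:
  dp:
    - [0.01,0.006,0.2]
    - [0.01,0.006,0.45]
    - [0.01,0.006,0.66]
    - [0.01,0.006,0.79]
    - [0.01,0.006,0.79]
  turn:
    - [0,0,0.1]
    - [0,0,0.1]
    - [0,0,0.1]
    - [0,0,0.1]
    - [0,0,0.1]
  jaw: [1,1,1,1,1]

```text
time_s: 14.88
eef_pos: [0.3682, 0.3332, 0.1586]
eef_rot: [0.0, 0.918, 0.397, -0.003]
wrist_force: [0.3, -0.2, -0.1]
opening: 0.997
grasp_force: 0.0
```

Request:
arm_command:
  dp:
    - [0,0,0]
    - [0,0,0]
    - [0,0,0]
    - [0,0,0]
    - [0,0,0]
  turn:
    - [0,0,0]
    - [0,0,0]
    - [0,0,0]
    - [0,0,0]
    - [0,0,0]
  jaw: [0.6,0.4,0,0,0]

```text
time_s: 15.5
eef_pos: [0.37, 0.3359, 0.1633]
eef_rot: [-0.0, 0.917, 0.398, 0.002]
wrist_force: [-0.9, 1.0, 5.1]
opening: 0.45
grasp_force: 60.1
```

Request:
arm_command:
  dp:
    - [0,0,-0.15]
    - [0,0,-0.35]
    - [0,0,-0.55]
    - [-0.08,0.12,-0.6]
    - [-0.2,0.3,-0.6]
  turn:
    - [0,0,0]
    - [0,0,0]
    - [0,0,0]
    - [0,0,0]
    - [0,0,0]
  jaw: [0,0,0,0,0]

```text
time_s: 16.12
eef_pos: [0.3899, 0.2474, 0.3129]
eef_rot: [0.0, 0.917, 0.4, 0.002]
wrist_force: [0.5, -0.9, -6.4]
opening: 0.446
grasp_force: 62.5
```

Request:
arm_command:
  dp:
    - [-0.12,0.17,0]
    - [-0.23,0.34,0]
    - [-0.34,0.51,0]
    - [-0.45,0.68,0]
    - [-0.563,0.85,0]
  turn:
    - [0,0,0.16]
    - [0,0,0.32]
    - [0,0,0.48]
    - [0,0,0.64]
    - [0,0,0.8]
  jaw: [0,0,0,0,0]

```text
time_s: 16.75
eef_pos: [0.4484, -0.002, 0.3111]
eef_rot: [-0.0, 0.98, 0.197, -0.0]
wrist_force: [1.4, 0.6, -5.6]
opening: 0.445
grasp_force: 62.4
```

Request:
arm_command:
  dp:
    - [0.13,0.16,0]
    - [0.26,0.33,0]
    - [0.4,0.5,0]
    - [0.54,0.68,0]
    - [0.644,0.819,0]
  turn:
    - [0,0,0.15]
    - [0,0,0.3]
    - [0,0,0.45]
    - [0,0,0.6]
    - [0,0,0.73]
  jaw: [0,0,0,0,0]

```text
time_s: 17.38
eef_pos: [0.6779, -0.1275, 0.3099]
eef_rot: [-0.0, 1.0, 0.007, -0.001]
wrist_force: [-0.6, 0.4, -5.5]
opening: 0.45
grasp_force: 62.4
```

Request:
arm_command:
  dp:
    - [0,0,0.1]
    - [0,0,0.1]
  turn:
    - [0,0,0]
    - [0,0,0]
  jaw: [0,0]

```text
time_s: 17.62
eef_pos: [0.6748, -0.126, 0.2819]
eef_rot: [-0.002, 1.0, 0.009, -0.004]
wrist_force: [-0.7, -0.4, -6.5]
opening: 0.449
grasp_force: 62.2
```

```bash
python3 snap.py w9
```

```text
17.625 [ 0.6748 -0.126   0.2819] [[1.0, 0.017, -0.008], [0.017, -1.0, 0.003], [-0.008, -0.003, -1.0]] 0.4490802243885479 [-0.7 -0.4 -6.5]
blue (266, 134, 97, 160) [ 0.653 -0.127  0.015] 11355.5
blue (58, 0, 166, 60) [0.834 0.046 0.015] 6654.5
green (484, 282, 87, 78) [ 0.525 -0.388  0.015] 3980.0
green (445, 242, 81, 74) [ 0.579 -0.329  0.015] 2870.0
green (462, 131, 61, 58) [ 0.716 -0.316  0.015] 2683.0
yellow (451, 441, 47, 39) [ 0.309 -0.354  0.015] 798.5
yellow (177, 6, 23, 34) [ 0.841 -0.001  0.015] 530.0
yellow (105, 0, 64, 38) [0.844 0.049 0.015] 1482.5
red (10, 289, 33, 26) [0.539 0.217 0.015] 435.0
red (4, 138, 163, 115) [0.67  0.126 0.015] 9677.5
```

View pics/w9.png

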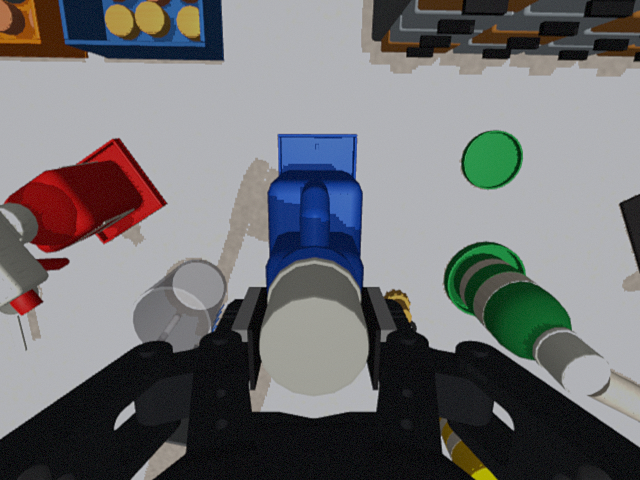

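The jug hangs plumb and square over the blue tray (tray columns 278–356, jug axis at 314). Spray and softener stand in their trays.

Request:
arm_command:
  dp:
    - [0,0,0.15]
    - [0,0,0.3]
    - [0,0,0.4]
    - [0,0,0.44]
    - [0,0,0.44]
  turn:
    - [0,0,0]
    - [0,0,0]
    - [0,0,0]
    - [0,0,0]
    - [0,0,0]
  jaw: [0,0,0,0,0]

```text
time_s: 18.3
eef_pos: [0.6774, -0.1265, 0.178]
eef_rot: [0.0, 1.0, 0.009, 0.001]
wrist_force: [-0.5, -0.7, -5.5]
opening: 0.451
grasp_force: 62.5
```

Request:
arm_command:
  dp:
    - [0,0,0.004]
    - [0,0,0.008]
    - [0,0,0.008]
    - [0,0,0.008]
  turn:
    - [0,0,0]
    - [0,0,0]
    - [0,0,0]
    - [0,0,0]
  jaw: [0,0,0,0]

```text
time_s: 18.8
eef_pos: [0.6767, -0.1266, 0.1744]
eef_rot: [0.0, 1.0, 0.009, 0.0]
wrist_force: [-0.6, -0.6, -6.1]
opening: 0.451
grasp_force: 62.4
```

Request:
arm_command:
  dp:
    - [0,0,0.006]
    - [0,0,0.012]
    - [0,0,0.016]
    - [0,0,0.02]
    - [0,0,0.02]
  turn:
    - [0,0,0]
    - [0,0,0]
    - [0,0,0]
    - [0,0,0]
    - [0,0,0]
  jaw: [0,0,0,0,0]

```text
time_s: 19.42
eef_pos: [0.6766, -0.1265, 0.1691]
eef_rot: [-0.0, 1.0, 0.009, -0.0]
wrist_force: [0.4, 0.2, -5.9]
opening: 0.449
grasp_force: 62.4
```

Request:
arm_command:
  dp:
    - [0,0,0.004]
    - [0,0,0.008]
    - [0,0,0.008]
    - [0,0,0.008]
  turn:
    - [0,0,0]
    - [0,0,0]
    - [0,0,0]
    - [0,0,0]
  jaw: [0,0,0,0]

```text
time_s: 19.92
eef_pos: [0.6768, -0.1265, 0.1673]
eef_rot: [-0.0, 1.0, 0.009, 0.0]
wrist_force: [-1.0, -0.0, -5.5]
opening: 0.45
grasp_force: 62.5
```

Request:
arm_command:
  dp:
    - [0,0,0.004]
    - [0,0,0.008]
    - [0,0,0.008]
    - [0,0,0.008]
  turn:
    - [0,0,0]
    - [0,0,0]
    - [0,0,0]
    - [0,0,0]
  jaw: [0,0,0,0]

```text
time_s: 20.42
eef_pos: [0.6773, -0.1267, 0.1672]
eef_rot: [0.0, 1.0, 0.009, 0.001]
wrist_force: [-2.9, 0.6, 5.7]
opening: 0.449
grasp_force: 63.6
```

Request:
arm_command:
  dp:
    - [0,0,0]
    - [0,0,0]
    - [0,0,0]
    - [0,0,-0.2]
    - [0,0,-0.4]
  turn:
    - [0,0,0]
    - [0,0,0]
    - [0,0,0]
    - [0,0,0]
    - [0,0,0]
  jaw: [0.6,0.8,1,1,1]

```text
time_s: 21.05
eef_pos: [0.6763, -0.1264, 0.2655]
eef_rot: [-0.0, 1.0, 0.009, -0.001]
wrist_force: [0.6, -0.4, 0.5]
opening: 1.002
grasp_force: 0.0
```

Request:
arm_command:
  dp:
    - [-0.1,0.05,-0.2]
    - [-0.28,0.16,-0.2]
    - [-0.46,0.28,-0.2]
    - [-0.64,0.4,-0.2]
    - [-0.82,0.5,-0.2]
  turn:
    - [0,0,0]
    - [0,0,0]
    - [0,0,0]
    - [0,0,0]
    - [0,0,0]
  jaw: [1,1,1,1,1]

```text
time_s: 21.68
eef_pos: [0.4725, -0.2561, 0.3154]
eef_rot: [0.0, 1.0, 0.009, 0.0]
wrist_force: [0.4, -1.2, 0.1]
opening: 1.001
grasp_force: 0.0
```

Request:
arm_command:
  dp:
    - [-0.18,0.13,0.05]
    - [-0.35,0.25,0.1]
    - [-0.41,0.3,0.2]
    - [-0.41,0.3,0.2]
  turn:
    - [0,0,0]
    - [0,0,0]
    - [0,0,0]
    - [0,0,0]
  jaw: [1,1,1,1]

```text
time_s: 22.18
eef_pos: [0.3711, -0.3319, 0.2636]
eef_rot: [-0.001, 1.0, 0.007, -0.001]
wrist_force: [0.0, 0.6, 0.2]
opening: 1.003
grasp_force: 0.0
```

```bash
python3 snap.py w10; python3 - <<'E'
from h import *
o=__import__('pickle').load(open('pics/w10.pkl','rb'));C=cam('wrist',o);R=R_(o['eef_rot'])
for c in blobs(cv2.imread('pics/w10.png'),'yellow',smin=200,vmin=150,amin=400):
    w=world(C,c,.105);e=cv2.minEnclosingCircle(w);p=np.r_[e[0],.105];print(p,2*e[1],R.T@(p-o['eef_pos'])/.25)
E
```

```text
22.175 [ 0.3711 -0.3319  0.2636] [[1.0, 0.015, -0.002], [0.015, -1.0, 0.003], [-0.002, -0.003, -1.0]] 1.0026471276785847 [0.  0.6 0.2]
blue (530, 152, 38, 40) [ 0.403 -0.574  0.015] 434.5
blue (390, 73, 84, 61) [ 0.468 -0.446  0.015] 1949.0
green (271, 0, 90, 32) [ 0.543 -0.331  0.015] 1267.0
yellow (271, 174, 74, 82) [ 0.354 -0.326  0.015] 4350.5
yellow (183, 0, 40, 36) [ 0.54  -0.226  0.015] 1018.5
```

View pics/w10.png

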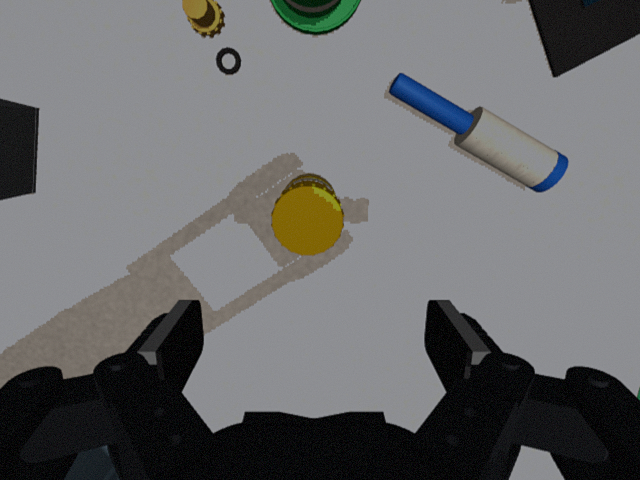

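The lid top is at about (307.5,220), radius 36 px, with nothing close around it.

```bash
python3 - <<'E'
from h import *
o=__import__('pickle').load(open('pics/w10.pkl','rb'));C=cam('wrist',o);R=R_(o['eef_rot'])
p=onz(C,(307.5,220),.105);print(p,R.T@(p-o['eef_pos'])/.25)
a=cam('wrist',__import__('pickle').load(open('pics/w2.pkl','rb')));print(tri(C,(307.5,220),a,(444,303)))
D=cam('wrist',__import__('pickle').load(open('pics/w7.pkl','rb')));T=cam('top')
for CC,n in((D,'w7'),(T,'top0')):
  for c in blobs(cv2.imread(f'pics/{n}.png'),'yellow',amin=700):
    w=world(CC,c,.015);e=cv2.minEnclosingCircle(w)
    if e[0][1]>.3 and e[0][0]>.5:print(n,e)
E
```

```text
[ 0.3702068  -0.32666642  0.105     ] [-0.0020834  -0.01914525  0.63439712]
(array([ 0.37017562, -0.32678594,  0.10014346]), np.float64(0.002238494351714574))
w7 ((0.5859203338623047, 0.34930872917175293), 0.044165242463350296)
top0 ((0.5837306380271912, 0.3521198034286499), 0.041421692818403244)
```

Request:
arm_command:
  dp:
    - [0,-0.018,0.2]
    - [0,-0.018,0.4]
    - [0,-0.018,0.6]
    - [0,-0.018,0.74]
    - [0,-0.018,0.79]
  turn:
    - [0,0,0]
    - [0,0,0]
    - [0,0,0]
    - [0,0,0]
    - [0,0,0]
  jaw: [1,1,1,1,1]

```text
time_s: 22.85
eef_pos: [0.3732, -0.3262, 0.0667]
eef_rot: [-0.001, 1.0, 0.01, -0.001]
wrist_force: [0.3, -1.1, 0.4]
opening: 1.0
grasp_force: 0.0
```

Request:
arm_command:
  dp:
    - [0,0,0]
    - [0,0,0]
    - [0,0,0]
    - [0,0,0]
    - [0,0,0]
  turn:
    - [0,0,0]
    - [0,0,0]
    - [0,0,0]
    - [0,0,0]
    - [0,0,0]
  jaw: [1,0.7,0.5,0,0]

```text
time_s: 23.48
eef_pos: [0.3738, -0.3283, 0.0699]
eef_rot: [0.001, 1.0, 0.009, 0.001]
wrist_force: [0.0, 2.9, 6.0]
opening: 0.687
grasp_force: 63.1
```

Request:
arm_command:
  dp:
    - [0,0,-0.15]
    - [0,0,-0.35]
    - [0,0,-0.55]
    - [0,-0.1,-0.58]
    - [0,-0.3,-0.58]
  turn:
    - [0,0,0]
    - [0,0,0]
    - [0,0,0]
    - [0,0,0]
    - [0,0,0]
  jaw: [0,0,0,0,0]

```text
time_s: 24.1
eef_pos: [0.372, -0.2535, 0.2152]
eef_rot: [0.002, 1.0, 0.008, 0.002]
wrist_force: [0.8, 1.0, -4.0]
opening: 0.683
grasp_force: 66.4
```

Request:
arm_command:
  dp:
    - [0.05,-0.17,0]
    - [0.11,-0.34,0]
    - [0.17,-0.51,0]
    - [0.23,-0.68,0]
    - [0.3,-0.8,0]
  turn:
    - [0,0,0]
    - [0,0,0]
    - [0,0,0]
    - [0,0,0]
    - [0,0,0]
  jaw: [0,0,0,0,0]

```text
time_s: 24.72
eef_pos: [0.443, -0.0493, 0.2136]
eef_rot: [0.0, 1.0, 0.009, 0.001]
wrist_force: [0.4, -0.1, -2.7]
opening: 0.691
grasp_force: 66.3
```

Request:
arm_command:
  dp:
    - [0.05,-0.17,0]
    - [0.11,-0.34,0]
    - [0.17,-0.51,0]
    - [0.23,-0.68,0]
    - [0.3,-0.8,0]
  turn:
    - [0,0,0]
    - [0,0,0]
    - [0,0,0]
    - [0,0,0]
    - [0,0,0]
  jaw: [0,0,0,0,0]

```text
time_s: 25.35
eef_pos: [0.5144, 0.1521, 0.2136]
eef_rot: [-0.0, 1.0, 0.009, 0.0]
wrist_force: [0.8, -0.7, -3.0]
opening: 0.687
grasp_force: 66.2
```

Request:
arm_command:
  dp:
    - [0.05,-0.17,0]
    - [0.11,-0.34,0]
    - [0.17,-0.51,0]
    - [0.23,-0.68,0]
    - [0.3,-0.8,0]
  turn:
    - [0,0,0]
    - [0,0,0]
    - [0,0,0]
    - [0,0,0]
    - [0,0,0]
  jaw: [0,0,0,0,0]

```text
time_s: 25.98
eef_pos: [0.5857, 0.3534, 0.2134]
eef_rot: [-0.0, 1.0, 0.009, 0.0]
wrist_force: [0.6, -0.8, -3.4]
opening: 0.687
grasp_force: 66.2
```

Request:
arm_command:
  dp:
    - [0,0,0.1]
    - [0,0,0.2]
    - [0,0,0.2]
  turn:
    - [0,0,0]
    - [0,0,0]
    - [0,0,0]
  jaw: [0,0,0]

```text
time_s: 26.35
eef_pos: [0.5839, 0.3508, 0.1604]
eef_rot: [0.001, 1.0, 0.009, -0.003]
wrist_force: [0.0, 0.2, -2.8]
opening: 0.689
grasp_force: 66.4
```

```bash
python3 snap.py w11
```

```text
26.35 [0.5839 0.3508 0.1604] [[1.0, 0.018, -0.005], [0.018, -1.0, -0.002], [-0.005, 0.002, -1.0]] 0.6886341458666057 [ 0.   0.2 -2.8]
yellow (225, 168, 179, 251) [0.523 0.348 0.015] 30272.5
red (569, 50, 71, 140) [0.665 0.138 0.015] 6237.0
```

View pics/w11.png

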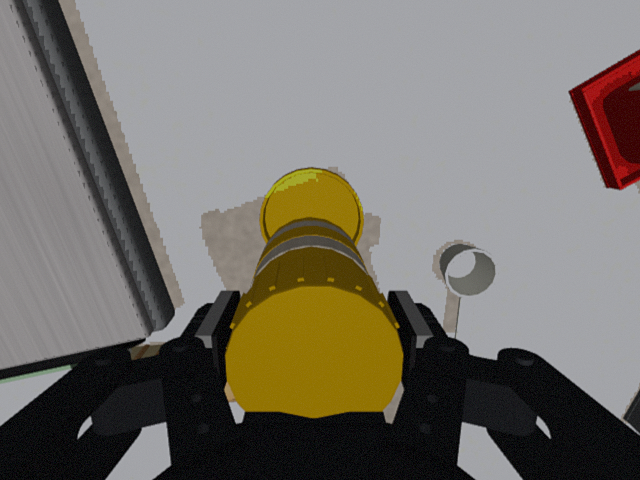

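The tub hangs plumb over the yellow tray: tray columns 261–362, centre 311, and tub axis at 312.

Request:
arm_command:
  dp:
    - [0.01,0,0.12]
    - [0.01,0,0.22]
    - [0.01,0,0.29]
    - [0.01,0,0.32]
    - [0.01,0,0.32]
  turn:
    - [0,0,0]
    - [0,0,0]
    - [0,0,0]
    - [0,0,0]
    - [0,0,0]
  jaw: [0,0,0,0,0]

```text
time_s: 27.02
eef_pos: [0.5885, 0.3515, 0.0832]
eef_rot: [-0.0, 1.0, 0.009, 0.0]
wrist_force: [-0.1, 0.7, -2.9]
opening: 0.688
grasp_force: 66.4
```

Request:
arm_command:
  dp:
    - [0,0,0.004]
    - [0,0,0.008]
    - [0,0,0.008]
    - [0,0,0.008]
  turn:
    - [0,0,0]
    - [0,0,0]
    - [0,0,0]
    - [0,0,0]
  jaw: [0,0,0,0]

```text
time_s: 27.52
eef_pos: [0.5884, 0.3515, 0.081]
eef_rot: [-0.0, 1.0, 0.009, 0.0]
wrist_force: [-0.3, 0.8, -3.0]
opening: 0.687
grasp_force: 66.4
```

Request:
arm_command:
  dp:
    - [0,0,0.006]
    - [0,0,0.012]
    - [0,0,0.018]
    - [0,0,0.022]
    - [0,0,0.022]
  turn:
    - [0,0,0]
    - [0,0,0]
    - [0,0,0]
    - [0,0,0]
    - [0,0,0]
  jaw: [0,0,0,0,0]

```text
time_s: 28.15
eef_pos: [0.5882, 0.3514, 0.0751]
eef_rot: [0.0, 1.0, 0.009, -0.0]
wrist_force: [-0.1, 0.2, -2.9]
opening: 0.685
grasp_force: 66.4
```

Request:
arm_command:
  dp:
    - [0,0,0.004]
    - [0,0,0.006]
    - [0,0,0.006]
    - [0,0,0.006]
  turn:
    - [0,0,0]
    - [0,0,0]
    - [0,0,0]
    - [0,0,0]
  jaw: [0,0,0,0]

```text
time_s: 28.65
eef_pos: [0.5883, 0.3515, 0.0738]
eef_rot: [-0.0, 1.0, 0.009, -0.0]
wrist_force: [0.6, 0.3, -3.2]
opening: 0.687
grasp_force: 66.4
```

Request:
arm_command:
  dp:
    - [0,0,0.004]
    - [0,0,0.006]
    - [0,0,0.006]
    - [0,0,0.006]
  turn:
    - [0,0,0]
    - [0,0,0]
    - [0,0,0]
    - [0,0,0]
  jaw: [0,0,0,0]

```text
time_s: 29.15
eef_pos: [0.5887, 0.3516, 0.0731]
eef_rot: [-0.0, 1.0, 0.009, 0.001]
wrist_force: [-1.4, -0.8, 3.5]
opening: 0.693
grasp_force: 67.0
```

Contact. I'll release it, go up and pull back out of the cameras' way.

Request:
arm_command:
  dp:
    - [0,0,0]
    - [0,0,0]
    - [0,0,0]
    - [0,0,-0.2]
    - [0,0,-0.45]
  turn:
    - [0,0,0]
    - [0,0,0]
    - [0,0,0]
    - [0,0,0]
    - [0,0,0]
  jaw: [0.8,0.9,1,1,1]

```text
time_s: 29.78
eef_pos: [0.587, 0.3509, 0.1837]
eef_rot: [0.001, 1.0, 0.009, -0.002]
wrist_force: [1.1, 0.8, 0.4]
opening: 0.995
grasp_force: 0.0
```

Request:
arm_command:
  dp:
    - [-0.1,0,-0.2]
    - [-0.25,0,-0.4]
    - [-0.45,0,-0.5]
    - [-0.65,0,-0.5]
    - [-0.8,0,-0.5]
  turn:
    - [0,0,0]
    - [0,0,0]
    - [0,0,0]
    - [0,0,0]
    - [0,0,0]
  jaw: [1,1,1,1,1]

```text
time_s: 30.4
eef_pos: [0.3865, 0.348, 0.3105]
eef_rot: [-0.0, 1.0, 0.009, 0.001]
wrist_force: [-0.5, -0.2, -0.0]
opening: 1.004
grasp_force: 0.0
```

```bash
python3 -c "
from h import *
cv2.imwrite('pics/end.png',cv2.resize(camera('scene')[130:400,160:520],None,fx=2.2,fy=2.2,interpolation=2))
im=camera('top');T=cam('top')
for col in('blue','red','green','yellow'):
  for c in blobs(im,col):
    x,y,w,h=cv2.boundingRect(c);print(col,(x,y,w,h))
"
```

```text
blue (484, 270, 35, 23)
blue (351, 164, 35, 51)
blue (279, 78, 52, 51)
red (250, 167, 47, 47)
green (433, 217, 42, 37)
green (624, 211, 11, 269)
green (434, 166, 26, 24)
green (547, 83, 81, 116)
green (252, 74, 142, 9)
green (4, 68, 46, 98)
yellow (215, 358, 21, 21)
yellow (88, 272, 51, 15)
yellow (142, 205, 43, 36)
yellow (229, 89, 25, 12)
yellow (0, 73, 10, 91)
```

View pics/end.png

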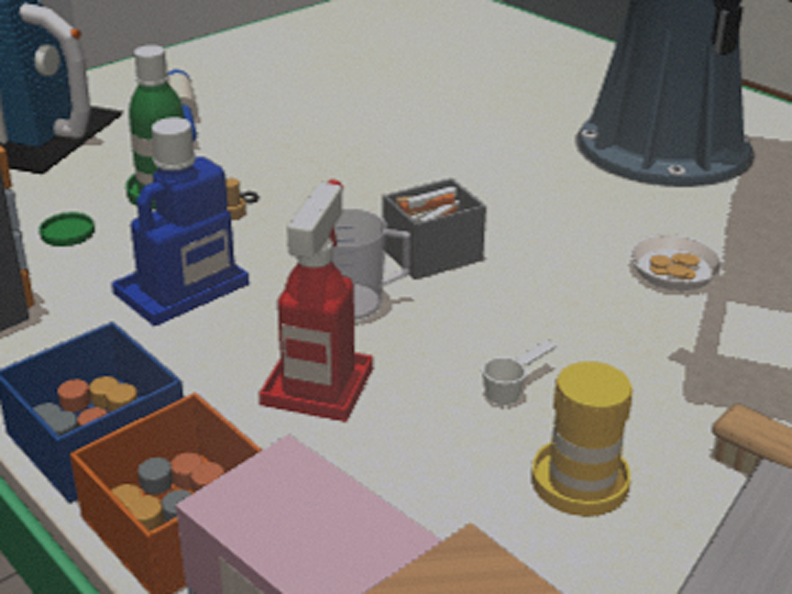

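All four products stand upright inside their trays, at about (160,130), (185,230), (318,330) and (590,430) in this crop. The cup and basket haven't moved.

```bash
python3 -c "
from bench import *
print(hand_in())"
```

```text
the job is handed in; nothing more can be done
None
```

The job is handed in: jug, softener, spray and booster each stand upright in their own colour tray (softener in the larger green one), with the cup and basket left in place, at about 30 s of the 122 s allowed.

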